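# Complete a pinwheel of slide boxes on a carrier and hold it up level

## Robot

A 7-joint arm with a two-finger parallel gripper is mounted at the origin on the work surface. World frame = base frame: x ahead of the robot, y to its left, z up, the work surface at z = 0. Lengths are in mm, angles in rad, forces in N, time in s.
With the tool pointing down it reaches from about 400 to 900 mm from the base axis. Payload 5.6 kg.
Tool frame: the origin (TCP) lies at the very end of the fingers, on their centre line; the grasp point (between the pads) lies 19 mm behind it (env.grip_point_offset is the distance from the TCP to the grasp point, in mm); z points along the fingers, y is the line along which they close (so a half turn about z gives the same grasp; the last joint's range is limited). The gripper opens to 92 mm and grips with 3 to 60 N. Pads are 20 mm wide; open, the fingers measure 128 mm over their backs; the gripper's body (75 mm by 189 mm) begins 69 mm behind the grasp point.
Start: joints at [1.153, 0.468, -0.012, 1.603, 0.006, 1.071, -0.056], TCP at [237.915, -604.902, 180.592] pointing down, gripper open.
Joint ranges: [-2.53, 2.53], [-0.31, 2.02], [-1.57, 1.55], [0.28, 2.44], [-1.29, 4.43], [0.15, 1.84], [-2.92, 2.92]. Speed limits (rad/s): [2.57, 2.57, 3.14, 3.14, 3.14, 3.14, 3.14].

## Interface

Orientations are given as a unit quaternion [w, x, y, z].
In Python, from bench import env gives the robot as it stands.
- The arm moves only by the shell command python3 -m pendant 'ROWS'. ROWS is JSON, a list of rows, each a list of 3 entries, a list of its own where there are three numbers: the finger opening in m, from 0 to 0.0919, then the shift along the world's x, y, z in m, then the turn, a rotation vector about the world's x, y, z in degrees. In form: [[grip, [dx, dy, dz], [wx, wy, wz]], ...]. A call has 1 to 20 rows; each row is the pose to reach, as a shift and turn from the pose commanded when the call began; what a row does not reach only later rows make up. A row lasts 1/12 s, in which the tool goes at most 41.7 mm and 7.16 degrees, less where a joint would pass 70% of its speed; a pose out of reach is approached as far as the arm can. A call with a gripper value outside its range is refused whole. The fingers move at their own pace and stop on an object; the grip force is fixed at half the most. Time passes only in rows, so rows that repeat a pose let the fingers close. It gives the time, the measured TCP pose, the force, the opening and the grip force at its end, in the units of the state.
- env.get_state(): the state, without advancing time (a new reading comes with each control period).
- env.capture(name): name is "scene" or "top" or "wrist"; returns the picture (400x640x3 uint8, red, green, blue); there is no depth.
- env.camera_params(name): a dict with "camera_matrix" (3x3 intrinsics, pixels), "origin" and "attitude" of the camera in the world. Camera axes: x right, y down, z forward; pixel columns grow to the right and rows downward; lengths in mm; the calibration is good to about 2 mm. The wrist camera is an equidistant fisheye: a pixel r from the principal point sees the ray r / f radians off the axis. A picture is of the moment at which its call begins: read the wrist's pose just before it. camera_params takes no time and is no camera call; for the wrist camera it gives the pose at the moment of the call.
- env.close_job(): hands the job in; it is judged then, once.
The state is a dict: "t": time; "qpos": joint angles; "qd": joint speeds; "tau": joint torques, N m; "eef_pos": TCP position; "orientation": TCP orientation; "ft_force": force on the tool from outside, world axes, zero at the start; "moment": the same for the moment, N m; "width": finger opening in mm; "grasp_force": force on a finger pad.
Only numpy, scipy, OpenCV 4.12 (cv2) and the standard library are available. Lean on these libraries where they do the work, as an engineer would, in place of code of your own. Each camera call takes 0.05 s, during which the arm holds its last target. There are 200 camera calls.

## Task

Set the two loose blue-lidded slide boxes into the two empty outlines on the white carrier, so that the four boxes form a pinwheel around its handle; either box may take either outline, and the red-lidded box, amber bottle and flask stay where they are. Only when the layer is complete, take the carrier by the black grip on its centre post, lift it straight up about 15 cm without tipping it, and finish still holding it there by the grip, level and still, with all four boxes in their outlines.

Things in the scene. Friction and masses are not known exactly. Their poses are not given: they have to be found in the camera images.
- carrier: Loose white slab 176 x 176 x 10 mm, 0.25 kg, on the mat (underside 5 mm above the bench). Centre post (16 mm round) with a square black rubber grip, 24 x 24 mm, sides parallel to the slab's, 60 to 108 mm above the underside. Four grey outlines edged in yellow form a pinwheel round the post (boxes 6 mm apart); two hold boxes. Origin: centre of the underside, z up.
- grip (a point): Centre line of the carrier's black grip, 85 mm above the carrier's underside: the place to hold it. Axes as the carrier's.
- slot0 (a point): centre of printed outline 0 on the carrier's top face (a box stands in it with its origin here). The 94 x 64 mm outline has its long side along the carrier's x axis. At x -32, y +47 mm from the post; already holds box_a.
- slot1 (a point): centre of printed outline 1 on the carrier's top face (a box stands in it with its origin here). The 94 x 64 mm outline has its long side along the carrier's y axis. At x +47, y +32 mm from the post; already holds box_b.
- slot2 (a point): centre of printed outline 2 on the carrier's top face (a box stands in it with its origin here). The 94 x 64 mm outline has its long side along the carrier's x axis. At x +32, y -47 mm from the post; empty at the start.
- slot3 (a point): centre of printed outline 3 on the carrier's top face (a box stands in it with its origin here). The 94 x 64 mm outline has its long side along the carrier's y axis. At x -47, y -32 mm from the post; empty at the start.
- box_a: White plastic slide box with blue lid, 88 (x) x 58 (y) x 36 mm high, plus a white grip rib on the middle of the lid, 40 (x) x 14 (y) x 26 mm tall (rib top 62 mm above the underside). Origin: centre of the underside; x along the long side and the rib, z up. About 0.1 kg. Same after a half turn. Already in slot0.
- box_b: White plastic slide box with blue lid, 88 (x) x 58 (y) x 36 mm high, plus a white grip rib on the middle of the lid, 40 (x) x 14 (y) x 26 mm tall (rib top 62 mm above the underside). Origin: centre of the underside; x along the long side and the rib, z up. About 0.1 kg. Same after a half turn. Already in slot1.
- box_c: White plastic slide box with blue lid, 88 (x) x 58 (y) x 36 mm high, plus a white grip rib on the middle of the lid, 40 (x) x 14 (y) x 26 mm tall (rib top 62 mm above the underside). Origin: centre of the underside; x along the long side and the rib, z up. About 0.1 kg. Same after a half turn. Loose on the bench, to be placed.
- box_d: White plastic slide box with blue lid, 88 (x) x 58 (y) x 36 mm high, plus a white grip rib on the middle of the lid, 40 (x) x 14 (y) x 26 mm tall (rib top 62 mm above the underside). Origin: centre of the underside; x along the long side and the rib, z up. About 0.1 kg. Same after a half turn. Loose on the bench, to be placed.
- red_box: Same size and shape as the other slide boxes but with a red lid; stands on the bench, not to be moved. Origin: centre of the underside.
- amber_bottle: Amber glass bottle with black cap, 54 mm in diameter, 96 mm tall, a bystander not to be moved. Origin: centre of the underside.
- flask: Greenish glass conical flask, 80 mm in diameter at the base, 110 mm tall, a bystander beyond the carrier, not to be moved. Origin: centre of the underside.
- mat: Black rubber mat 180 x 180 x 5 mm fixed on the bench, under the carrier. Origin: centre of the underside.
Things that resemble listed ones, but are neither listed nor needed, are in the scene too. Leave any purple look-alike of the carrier alone.

How it is judged (in metres and radians):
On the way:
1. the four boxes stand released in their outlines while the carrier still stands on the mat (distance between box_a and slot0 below 0.008 m and angle between the x axis of box_a and the x axis of carrier, either way round below 0.12 rad and distance between box_b and slot1 below 0.008 m and angle between the x axis of box_b and the y axis of carrier, either way round below 0.12 rad and ((distance between box_c and slot2 below 0.008 m and angle between the x axis of box_c and the x axis of carrier, either way round below 0.12 rad and distance between box_d and slot3 below 0.008 m and angle between the x axis of box_d and the y axis of carrier, either way round below 0.12 rad) or (distance between box_d and slot2 below 0.008 m and angle between the x axis of box_d and the x axis of carrier, either way round below 0.12 rad and distance between box_c and slot3 below 0.008 m and angle between the x axis of box_c and the y axis of carrier, either way round below 0.12 rad)) and height (world z) of carrier below 0.01 m and contact force between the fingers and box_c below 0.1 N and contact force between the fingers and box_d below 0.1 N), for 0.2 s.
At the end, for the whole second after the job is handed in: Carrier held by the fingers within 35 mm of site grip, 100 to 220 mm above the bench, tilt under 0.07 rad, still, touching no mat or bystander; all four boxes within 8 mm and 0.12 rad of their outlines (box_c, box_d in slots 2 and 3, either way round) (distance between box_a and slot0 below 0.008 m and angle between the x axis of box_a and the x axis of carrier, either way round below 0.12 rad and distance between box_b and slot1 below 0.008 m and angle between the x axis of box_b and the y axis of carrier, either way round below 0.12 rad and ((distance between box_c and slot2 below 0.008 m and angle between the x axis of box_c and the x axis of carrier, either way round below 0.12 rad and distance between box_d and slot3 below 0.008 m and angle between the x axis of box_d and the y axis of carrier, either way round below 0.12 rad) or (distance between box_d and slot2 below 0.008 m and angle between the x axis of box_d and the x axis of carrier, either way round below 0.12 rad and distance between box_c and slot3 below 0.008 m and angle between the x axis of box_c and the y axis of carrier, either way round below 0.12 rad)) and height (world z) of carrier between 0.1 and 0.22 m and angle between carrier's own z axis and vertical below 0.07 rad and linear speed of carrier below 0.02 m/s and angular speed of carrier below 0.15 rad/s and contact force between the fingers and carrier above 2 N and distance between the grasp point and grip below 0.035 m and contact force between carrier and mat below 0.1 N and contact force between carrier and red_box below 0.1 N and contact force between carrier and amber_bottle below 0.1 N and contact force between carrier and flask below 0.1 N); the arm keeps its last pose, push and grip.
It fails at once if the red box is moved by more than 25 mm or tipped (distance of red_box from where it was at the start of the episode above 0.025 m or angle between red_box's own z axis and vertical above 0.3 rad).
It fails at once if the amber bottle is moved by more than 25 mm or tipped (distance of amber_bottle from where it was at the start of the episode above 0.025 m or angle between amber_bottle's own z axis and vertical above 0.3 rad).
It fails at once if the flask is moved by more than 25 mm or tipped (distance of flask from where it was at the start of the episode above 0.025 m or angle between flask's own z axis and vertical above 0.3 rad).
It fails at once if the carrier is tipped by more than 0.2 rad (angle between carrier's own z axis and vertical above 0.2 rad).
It also fails if it takes over 72 s, if anything falls off the work surface, if the arm or the gripper's body presses on something with over 40 N, if the wrist force passes 120 N, or if a joint passes its speed limit or range.

## Working session

There is one attempt and no reset: what is moved stays moved. The work goes in short steps, Python scripts to look and compute and a shell command to move; the robot and the scene stay as the last step left them, time stands still between calls to the robot, and variables do not carry over. Pictures are saved under pics/ and viewed, at most 10 in all, crops included, and the job is handed in when it is done.

```bash
mkdir -p pics; ls
python3 - <<'E'
from bench import env
import cv2
for n in ("top","scene"):
    im=env.capture(n); cv2.imwrite(f"pics/{n}0.png",im[:,:,::-1])
    print(n,env.camera_params(n))
s=env.get_state();print(s['eef_pos'],s['orientation'],s['ft_force'],s['t'])
print(env.camera_params("wrist"),env.grip_point_offset)
E
```

```text
pics
top {'camera_matrix': array([[377.21006741,   0.        , 319.71017664],
       [  0.        , 377.21006741, 202.88199809],
       [  0.        ,   0.        ,   1.        ]]), 'origin': array([ 364.04196769,   13.6857375 , 1209.42442065]), 'attitude': array([-0.05419069,  0.7158557 , -0.69422337,  0.05165164])}
scene {'camera_matrix': array([[482.37680562,   0.        , 317.51437036],
       [  0.        , 482.37680562, 199.77069305],
       [  0.        ,   0.        ,   1.        ]]), 'origin': array([1102.97037381, -369.96997483,  995.91481223]), 'attitude': array([-0.2878894 ,  0.83920309,  0.43373036, -0.15727634])}
[ 237.64742934 -604.36801798  179.70923227] [-7.82190079e-04  9.82499433e-01  1.86263803e-01 -2.20635617e-04] [-0.06707583 -0.65331276  0.05549828] 0.1
{'camera_matrix': array([[309.70691629,   0.        , 317.27705177],
       [  0.        , 309.70691629, 195.64737564],
       [  0.        ,   0.        ,   1.        ]]), 'origin': array([ 316.67230337, -573.05876512,  383.06862288]), 'attitude': array([ 0.12343289,  0.81753267, -0.55606558, -0.08482764])} 18.700000000000003
```

View pics/top0.png

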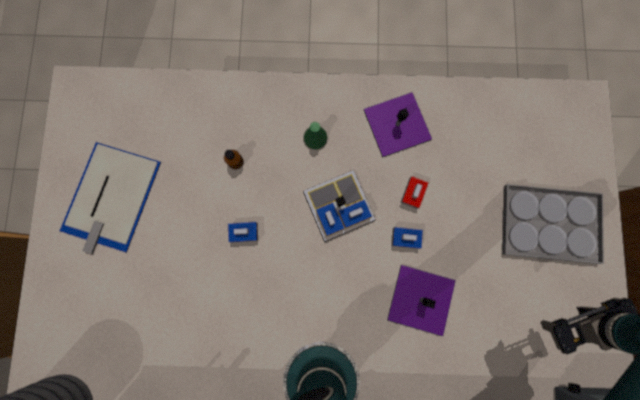

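View pics/scene0.png

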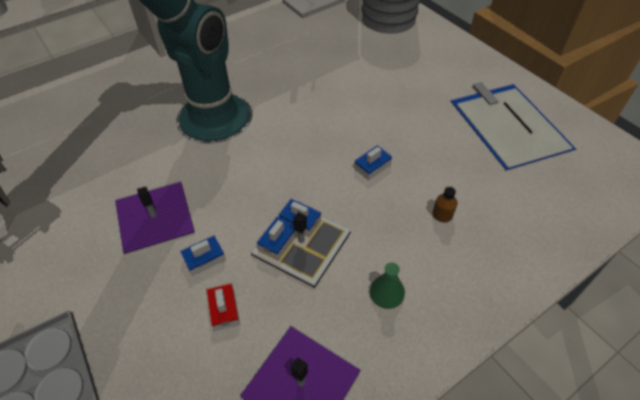

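The top view shows loose blue boxes at (242,232) and (407,238). The white carrier is at (340,205), with empty grey outlines at about (323,195) and (352,187). The red box is at (415,192), the bottle at (233,159) and the flask at (315,136). Purple look-alikes sit at (397,124) and (421,300). In the scene view the loose boxes are at (373,160) and (202,252).

```bash
cat > h.py <<'E'
import numpy as np, cv2
from scipy.spatial.transform import Rotation as R
def rot(q): return R.from_quat(np.r_[q[1:],q[0]]).as_matrix()
def ray(P,px,fish=False):
    K=np.array(P['camera_matrix']); px=np.atleast_2d(px).astype(float)
    d=(px-K[:2,2])/K[0,0]
    if fish:
        r=np.linalg.norm(d,axis=1,keepdims=True)+1e-12
        v=np.c_[d/r*np.sin(r),np.cos(r)]
    else: v=np.c_[d,np.ones(len(d))]
    v/=np.linalg.norm(v,axis=1,keepdims=True)
    return np.array(P['origin']), v@rot(P['attitude']).T
def plane(P,px,z,fish=False):
    o,v=ray(P,px,fish); return o+v*((z-o[2])/v[:,2])[:,None]
def tri(P1,p1,P2,p2,f1=False,f2=False):
    o1,a=ray(P1,p1,f1);o2,b=ray(P2,p2,f2);a=a[0];b=b[0]
    s=np.linalg.lstsq(np.c_[a,-b],o2-o1,rcond=None)[0]
    q1=o1+s[0]*a;q2=o2+s[1]*b
    return (q1+q2)/2,np.linalg.norm(q1-q2)
def comps(mask,amin=60):
    n,l,s,c=cv2.connectedComponentsWithStats(mask.astype(np.uint8))
    return [((l==i),s[i,4],c[i]) for i in range(1,n) if s[i,4]>=amin]
def hsv(im): return cv2.cvtColor(im,cv2.COLOR_RGB2HSV).astype(int)
def blue(im):
    h=hsv(im);return (h[...,0]>100)&(h[...,0]<122)&(h[...,1]>140)&(h[...,2]>50)
def rect(m):
    p=np.argwhere(m)[:,::-1].astype(np.float32);return cv2.minAreaRect(p)
E
python3 - <<'E'
from h import *
from bench import env
I={n:cv2.imread(f"pics/{n}0.png")[:,:,::-1].copy() for n in("top","scene")}
P={n:env.camera_params(n) for n in I}
for n in I:
    for m,a,c in comps(blue(I[n])):
        r=rect(m); b=plane(P[n],cv2.boxPoints(r),36)
        print(n,a,np.round(r[0],1),plane(P[n],r[0],36)[0].round(),
          np.linalg.norm(b-np.roll(b,1,0),axis=1).round())
    # rib & grip masks in view for two loose boxes
for a,b in(((242,232),(373,160)),((407,238),(202,252)),((341,201),(299,222))):
    print(tri(P['top'],a,P['scene'],b))
print(rot(env.camera_params("wrist")['attitude'])[:,2])
E
```

```text
top 360 [128.2 202.3] [525. 623.  36.] [ 96. 301. 100. 299.]
top 364 [354.7 213.4] [511. -90.  36.] [53. 87. 54. 86.]
top 369 [329.9 218.7] [492. -13.  36.] [84. 57. 84. 56.]
top 167 [ 73.9 231.5] [428. 783.  36.] [87. 22. 87. 22.]
top 373 [242.3 231.7] [443. 259.  36.] [54. 86. 54. 86.]
top 376 [407.1 237.6] [ 441. -254.   36.] [85. 54. 86. 54.]
scene 63 [502.9  88.8] [451. 767.  36.] [12. 79. 12. 78.]
scene 214 [488.8 127. ] [544. 604.  36.] [290. 106. 304.  90.]
scene 315 [372.8 159.2] [448. 256.  36.] [58. 99. 61. 96.]
scene 681 [282.3 227.1] [494. -64.  36.] [ 57. 152.  62. 148.]
scene 169 [310.1 218.8] [513.   5.  36.] [30. 56. 31. 56.]
scene 509 [201.7 252.4] [ 445. -257.   36.] [57. 85. 58. 82.]
(array([442.85877221, 261.67694693,  25.54517809]), np.float64(0.08727026463359193))
(array([ 439.71418472, -254.78554275,   29.41242498]), np.float64(0.12182527195293624))
(array([540.23877991, -43.13964638,  92.78055924]), np.float64(0.27648155139602304))
[-0.27597229 -0.10748138 -0.95513719]
```

The loose boxes are near (441,-254) and (443,259), and the grip is near (540,-43). I'll move to a spot that gives the wrist camera a close view of box c and the carrier.

```bash
python3 -m pendant '[[0.06,[0,0,0.04],[0,0,7]],[0.06,[0.02,0.035,0.07],[0,0,14]],[0.06,[0.04,0.07,0.08],[0,0,21]],[0.06,[0.06,0.1,0.08],[0,0,28]],[0.06,[0.08,0.13,0.08],[0,0,35]],[0.06,[0.1,0.165,0.08],[0,0,42]],[0.06,[0.12,0.2,0.08],[0,0,49]],[0.06,[0.14,0.235,0.08],[0,0,56]],[0.06,[0.16,0.27,0.08],[0,0,63]],[0.06,[0.18,0.3,0.08],[0,0,68]],[0.06,[0.2,0.33,0.08],[0,0,68]],[0.06,[0.2,0.35,0.08],[0,0,68]],[0.06,[0.2,0.35,0.08],[0,0,68]],[0.06,[0.2,0.35,0.08],[0,0,68]]]'
python3 - <<'E'
from h import *
from bench import env
import json
P=env.camera_params("wrist"); im=env.capture("wrist"); cv2.imwrite("pics/w1.png",im[:,:,::-1])
json.dump({k:np.array(v).tolist() for k,v in P.items()},open("w1.json","w"))
print(P)
E
```

```text
t: 1.27
eef_pos: [437.9, -254.2, 260.5]
orientation: [-0.0, 0.71, 0.705, -0.0]
ft_force: [0.4, -0.2, -0.5]
width: 60.0
grasp_force: 0.0
{'camera_matrix': array([[309.70691629,   0.        , 317.27705177],
       [  0.        , 309.70691629, 195.64737564],
       [  0.        ,   0.        ,   1.        ]]), 'origin': array([ 438.99637055, -169.06413372,  463.78425429]), 'attitude': array([ 1.50135339e-01,  9.88661318e-01, -2.83739657e-03, -3.56686019e-04])}
```

View pics/w1.png

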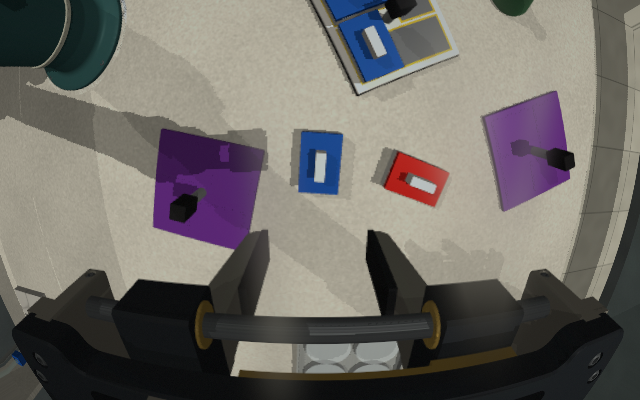

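The wrist view shows loose box c at (320,162) with its rib at (320,167), a half-visible carrier at (385,40), and the red box at (418,180). The purple trays at (205,190) and (530,150) are decoys. I'll measure box c.

```bash
cat >> h.py <<'E'
def boxes(im,P,fish,z=36.,amin=300):
    "blue lids: pixel hull centre, centre/sizes/yaw of long side (deg) on plane z"
    out=[]
    for m,a,c in comps(blue(im),amin):
        cs,_=cv2.findContours(m.astype(np.uint8),cv2.RETR_EXTERNAL,cv2.CHAIN_APPROX_NONE)
        px=max(cs,key=len)[:,0].astype(float)
        w=plane(P,px,z,fish)[:,:2].astype(np.float32)
        r=cv2.minAreaRect(w); b=cv2.boxPoints(r); e=[b[1]-b[0],b[2]-b[1]]
        e=max(e,key=np.linalg.norm); yaw=np.degrees(np.arctan2(e[1],e[0]))%180
        out.append((c.round(1),np.array(r[0]).round(1),np.round(sorted(r[1]),1),round(float(yaw),1)))
    return out
def ribs(im):
    "near-white blobs enclosed by a blue lid: pixel centroids"
    out=[]
    for m,a,c in comps(blue(im),300):
        hull=np.zeros(m.shape,np.uint8)
        p=cv2.convexHull(np.argwhere(m)[:,::-1].astype(np.int32)); cv2.fillConvexPoly(hull,p,1)
        h=hsv(im); w=comps((hull>0)&(h[...,1]<70)&(h[...,2]>110),8)
        if w: out.append((c.round(1),a,max(w,key=lambda t:t[1])[2].round(1)))
    return out
E
python3 - <<'E'
from h import *
from bench import env
import json
P=json.load(open("w1.json")); im=cv2.imread("pics/w1.png")[:,:,::-1].copy()
for b in boxes(im,P,True): print(b)
for b in ribs(im): print(b)
T=env.camera_params("top"); it=cv2.imread("pics/top0.png")[:,:,::-1].copy()
for b in ribs(it): print('top',b)
c=min(boxes(im,P,True),key=lambda b:abs(b[0]-[320,162]).sum())
m=[m for m,a,q in comps(blue(im),300) if abs(q-[320,162]).sum()<10][0]
px=rect(m)[0]; print(px,tri(T,(407.1,237.6),P,px,False,True))
E
```

```text
(array([349.6,   6.6]), array([493.6, -35.7]), array([30.8, 85. ]), 2.8)
(array([370.1,  45.6]), array([513. , -86.5]), array([61. , 90.4]), 114.7)
(array([319.6, 161.3]), array([ 441.8, -254. ]), array([57.2, 86.6]), 85.7)
(array([370.1,  45.6]), np.int32(2175), array([375.1,  40.9]))
(array([319.6, 161.3]), np.int32(2023), array([319.7, 167. ]))
top (array([126.8, 224.8]), np.int32(360), array([127.1, 214.3]))
top (array([354.4, 213.8]), np.int32(364), array([355.7, 211.8]))
top (array([329.7, 219.3]), np.int32(369), array([329.8, 217.2]))
top (array([242.8, 232. ]), np.int32(373), array([240. , 230.9]))
top (array([406.6, 237.7]), np.int32(376), array([409.5, 236.7]))
(319.73895263671875, 162.41592407226562) (array([ 441.89789017, -257.08378685,   18.72190674]), np.float64(1.1265371217964981))
```

Top and wrist rays are nearly parallel here, so their height estimate is weak. I'll descend partway for a second wrist view.

```bash
python3 -m pendant '[[0.045,[0.004,0,-0.04],[0,0,-4]],[0.045,[0.004,0,-0.08],[0,0,-4]],[0.045,[0.004,0,-0.12],[0,0,-4]],[0.045,[0.004,0,-0.13],[0,0,-4]],[0.045,[0.004,0,-0.13],[0,0,-4]],[0.045,[0.004,0,-0.13],[0,0,-4]]]'
python3 - <<'E'
from h import *
from bench import env
import json
P=env.camera_params("wrist"); im=env.capture("wrist"); cv2.imwrite("pics/w2.png",im[:,:,::-1])
s=env.get_state(); print(s['eef_pos'],s['t'])
P1=json.load(open("w1.json")); S=env.camera_params("scene")
for b in boxes(im,P,True): print(b)
for b in ribs(im): print(b)
m=max(comps(blue(im),300),key=lambda t:t[1])[0]; px=rect(m)[0]
print("lid",px,tri(P1,(319.7,162.4),P,px,True,True), tri(S,(201.7,252.4),P,px,False,True))
isc=cv2.imread("pics/scene0.png")[:,:,::-1].copy()
r=[b for b in ribs(isc) if abs(b[0]-[202,252]).sum()<15][0][2]
rw=max(ribs(im),key=lambda t:t[1])[2]
print("rib",tri(P1,(319.7,167.),P,rw,True,True),tri(S,r,P,rw,False,True))
E
```

```text
t: 1.82
eef_pos: [442.3, -256.1, 131.4]
orientation: [0.0, 0.735, 0.678, 0.0]
ft_force: [0.3, 0.8, 0.7]
width: 44.9
grasp_force: 0.0
[ 443.13042925 -256.25196807  132.39888433] 1.8667
(array([379.7,  30.6]), array([516.4, -92.6]), array([62.4, 77. ]), 114.5)
(array([316.9, 182.7]), array([ 442.2, -253.7]), array([55.5, 86.8]), 85.5)
(array([379.7,  30.6]), np.int32(2935), array([386.6,  12.2]))
(array([316.9, 182.7]), np.int32(3852), array([316., 194.]))
lid (315.9999694824219, 184.49996948242188) (array([ 441.8598404 , -255.47923074,   23.70411514]), np.float64(0.45552322142237)) (array([ 441.2068573 , -254.87115681,   29.54937218]), np.float64(2.3682873762034995))
rib (array([ 441.80099216, -254.75267903,   59.6986075 ]), np.float64(0.017507158463067853)) (array([ 441.49666992, -255.19808441,   60.08077367]), np.float64(1.2437626887895536))
```

The rib triangulates at (441.8,-254.8,60), which matches the stated 62 mm top. I'll grasp it.

```bash
python3 -m pendant '[[0.045,[0,0.001,-0.03],[0,0,0]],[0.045,[0,0.001,-0.06],[0,0,0]],[0.045,[0,0.001,-0.08],[0,0,0]],[0.045,[0,0.001,-0.09],[0,0,0]],[0.045,[0,0.001,-0.09],[0,0,0]],[0.0,[0,0.001,-0.09],[0,0,0]],[0.0,[0,0.001,-0.09],[0,0,0]],[0.0,[0,0.001,-0.09],[0,0,0]],[0.0,[0,0.001,-0.09],[0,0,0]],[0.0,[0,0.001,-0.09],[0,0,0]]]'
```

```text
t: 2.7
eef_pos: [442.4, -254.3, 41.5]
orientation: [0.001, 0.735, 0.679, 0.0]
ft_force: [0.8, 0.2, -0.5]
width: 13.6
grasp_force: 0.0
```

```bash
python3 -m pendant '[[0.0,[0,0,0],[0,0,0]],[0.0,[0,0,0],[0,0,0]],[0.0,[0,0,0.02],[0,0,0]],[0.0,[0,0,0.05],[0,0,0]],[0.0,[0,0,0.08],[0,0,0]],[0.0,[0,0,0.12],[0,0,0]],[0.0,[0.02,0.02,0.15],[0,0,0]],[0.0,[0.04,0.04,0.17],[0,0,0]],[0.0,[0.06,0.07,0.18],[0,0,0]],[0.0,[0.08,0.09,0.18],[0,0,0]],[0.0,[0.09,0.1,0.18],[0,0,0]],[0.0,[0.09,0.1,0.18],[0,0,0]],[0.0,[0.09,0.1,0.18],[0,0,0]],[0.0,[0.09,0.1,0.18],[0,0,0]]]'
python3 - <<'E'
from h import *
from bench import env
import json
P=env.camera_params("wrist"); im=env.capture("wrist"); cv2.imwrite("pics/w3.png",im[:,:,::-1])
json.dump({k:np.array(v).tolist() for k,v in P.items()},open("w3.json","w"))
s=env.get_state(); print(s['eef_pos'],s['t'],s['grasp_force'],P['origin'])
E
```

```text
t: 3.87
eef_pos: [531.0, -155.0, 220.1]
orientation: [-0.0, 0.735, 0.678, -0.001]
ft_force: [-0.4, 0.5, -0.5]
width: 0.1
grasp_force: 0.0
[ 530.89290563 -155.30286809  220.21844741] 3.9167 0.0 [538.42194854 -70.0836908  423.44432838]
```

View pics/w3.png

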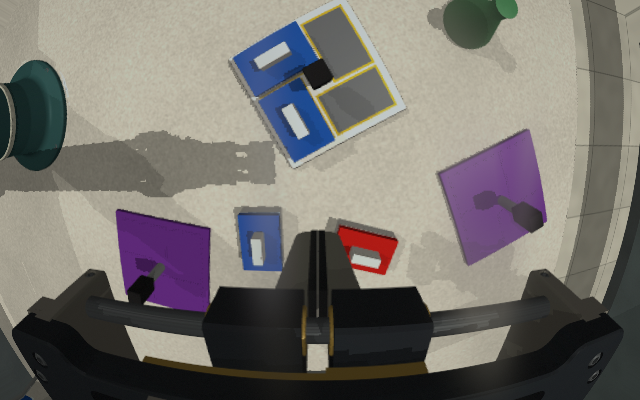

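The gripper is empty (width 0.1). Box c still stands at (258,240). The carrier is at (318,80), with empty outlines at (337,45) and (355,100), and the flask is at (470,20). I'll check whether the box moved.

```bash
cat > n.py <<'E'
from h import *
import json
P=json.load(open("w3.json")); im=cv2.imread("pics/w3.png")[:,:,::-1].copy()
for b in boxes(im,P,True): print(b)
for b in ribs(im): print(b, plane(P,b[2],60,True).round(1))
h=hsv(im)
m=(h[...,0]>18)&(h[...,0]<34)&(h[...,1]>110)&(h[...,2]>90); m[200:]=0
print('yellow',m.sum())
g=(h[...,1]<50)&(h[...,2]>60)&(h[...,2]<135); g[150:]=0;g[:,:230]=0;g[:,410:]=0
for mm,a,c in comps(g,800):
    w=plane(P,np.argwhere(mm)[:,::-1],15,True)[:,:2].astype(np.float32); print(a,c,cv2.minAreaRect(w))
k=(h[...,2]<45);k[120:]=0;k[:,:280]=0;k[:,350:]=0
for mm,a,c in comps(k,100):print('black',a,c,rect(mm))
E
python3 n.py
```

```text
(array([276.5,  58.5]), array([490.6,  -9.5]), array([59.6, 90.4]), 24.8)
(array([297.4, 119.4]), array([510.6, -89.6]), array([59.1, 89.8]), 114.6)
(array([246.2, 240.8]), array([ 430.9, -253.5]), array([36. , 87.9]), 88.8)
(array([276.5,  58.5]), np.int32(2587), array([271.4,  54.8])) [[489.9  -8.7  60. ]]
(array([297.4, 119.4]), np.int32(2685), array([294.9, 121. ])) [[510.4 -89.8  60. ]]
(array([246.2, 240.8]), np.int32(571), array([256.5, 252.2])) [[ 442.  -255.3   60. ]]
yellow 960
2504 [337.00239617  42.64376997] ((570.0601806640625, 8.249786376953125), (54.367767333984375, 83.98384094238281), 24.493677139282227)
2528 [356.09810127  99.4909019 ] ((589.254150390625, -69.67391204833984), (83.8501205444336, 54.08665466308594), 24.623714447021484)
black 556 [317.33273381  73.58093525] ((317.45587158203125, 73.42648315429688), (24.867294311523438, 23.323806762695312), 59.03623962402344)
```

The box did not move, at (442,-255). Solving the carrier gives post (540.9,-40.5), slot2 at (570,8.2) with its long axis at 114.5°, and slot3 at (589,-69.7) at 24.6°. The spacings match the pinwheel. I'll retry the grasp slightly lower and hold longer.

```bash
python3 -m pendant '[[0.045,[-0.02,-0.03,0],[0,0,0]],[0.045,[-0.05,-0.06,0],[0,0,0]],[0.045,[-0.07,-0.085,0],[0,0,0]],[0.045,[-0.089,-0.1,-0.02],[0,0,0]],[0.045,[-0.089,-0.1,-0.06],[0,0,0]],[0.045,[-0.089,-0.1,-0.1],[0,0,0]],[0.045,[-0.089,-0.1,-0.14],[0,0,0]],[0.045,[-0.089,-0.1,-0.17],[0,0,0]],[0.045,[-0.089,-0.1,-0.181],[0,0,0]],[0.045,[-0.089,-0.1,-0.181],[0,0,0]],[0.012,[-0.089,-0.1,-0.181],[0,0,0]],[0.012,[-0.089,-0.1,-0.181],[0,0,0]],[0.012,[-0.089,-0.1,-0.181],[0,0,0]],[0.012,[-0.089,-0.1,-0.181],[0,0,0]],[0.012,[-0.089,-0.1,-0.181],[0,0,0]],[0.012,[-0.089,-0.1,-0.181],[0,0,0]],[0.012,[-0.089,-0.1,-0.181],[0,0,0]],[0.012,[-0.089,-0.1,-0.181],[0,0,0]]]'; python3 -m pendant '[[0.0,[0,0,0],[0,0,0]],[0.0,[0,0,0],[0,0,0]]]'
python3 - <<'E'
from bench import env
import cv2
im=env.capture("wrist");cv2.imwrite("pics/w4.png",cv2.resize(im[120:340,170:470,::-1],None,fx=2,fy=2))
E
```

```text
t: 5.42
eef_pos: [443.0, -254.0, 39.8]
orientation: [0.0, 0.735, 0.679, -0.0]
ft_force: [1.3, -0.9, 0.8]
width: 12.1
grasp_force: 0.0
t: 5.58
eef_pos: [442.9, -253.8, 39.6]
orientation: [-0.0, 0.734, 0.679, -0.0]
ft_force: [-0.5, -0.4, 0.3]
width: 0.4
grasp_force: 0.0
```

View pics/w4.png

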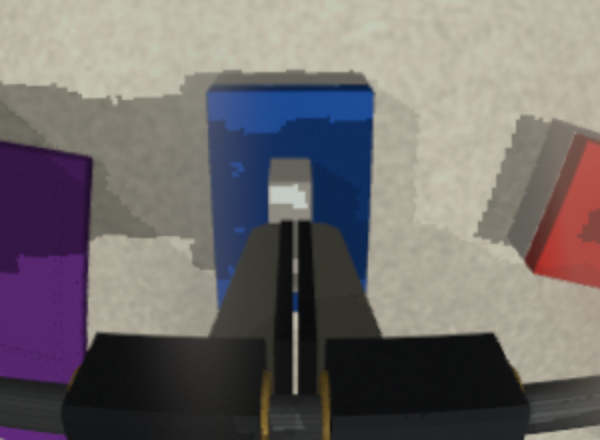

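In the crop, the closed fingers are at (295,225) with the rib at (290,190). They appear over or in front of the rib without holding it. The scene camera should show the fingertip height.

Run:
```python
from h import *
from bench import env
im=env.capture("scene");cv2.imwrite("pics/s5.png",cv2.resize(im[150:300,110:290,::-1],None,fx=4,fy=4,interpolation=cv2.INTER_CUBIC))
S=env.camera_params("scene")
def proj(p):
    v=rot(S['attitude']).T@(np.array(p)-S['origin']); return S['camera_matrix']@v/v[2]
e=env.get_state()['eef_pos']
for p in (e,[442,-255,62],[442,-255,36]): print((proj(p)[:2]-[110,150])*4)
```

```text
[368.24645082 401.74142292]
[357.91703191 380.71548338]
[367.05250822 404.88635654]
```

View pics/s5.png

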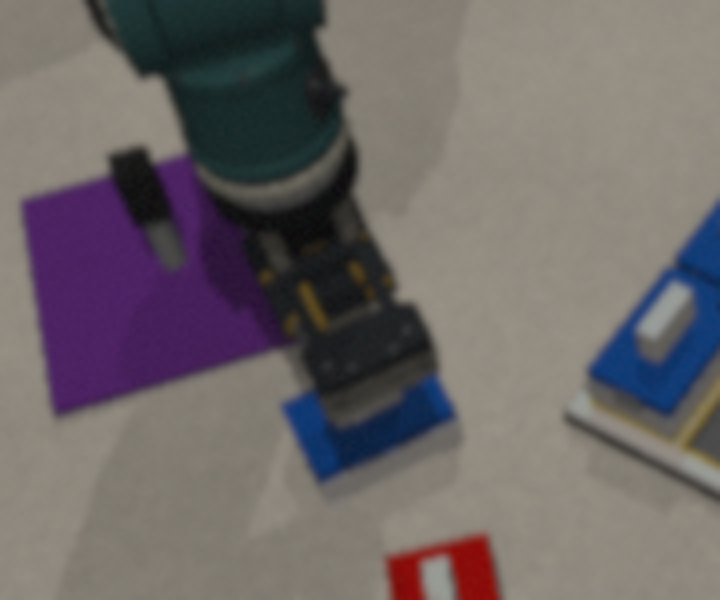

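Run:
```python
from h import *
from bench import env
P=env.camera_params("wrist")
def proj(p):
    v=rot(P['attitude']).T@(np.array(p,float)-P['origin']); t=np.arccos(v[2]/np.linalg.norm(v))
    K=P['camera_matrix']; return K[:2,2]+K[0,0]*t*v[:2]/np.hypot(*v[:2])
e=env.get_state()['eef_pos'];print(e,P['origin'])
for n,d in (('tipfront',(0,10,0)),('front z+20',(0,10,20)),('front+40',(0,10,40)),('tip R',(18,10,0)),('tip L',(-18,10,0))): print(n,(proj(e+np.array(d))-[170,120])*2)
for p in ([442,-235,62],[442,-235,36],[442,-275,62],[449,-235,62],[435,-235,62],[442,-211,36]): print(p,(proj(p)-[170,120])*2)
```

```text
[ 442.87009402 -253.86993677   39.51652327] [ 449.96820594 -169.08585975  242.86091451]
tipfront [290.64355448 184.03986705]
front z+20 [290.30336041 205.70830752]
front+40 [289.89683547 231.83685638]
tip R [341.95188015 180.21821809]
tip L [239.60143068 187.69358911]
[442, -235, 62] [285.18341969 182.61886661]
[442, -235, 36] [286.21067321 157.08590157]
[442, -275, 62] [295.13316095 293.78442543]
[449, -235, 62] [307.64189445 180.96970256]
[435, -235, 62] [262.79032693 184.23636033]
[442, -211, 36] [280.48024893  90.13123092]
```

Run:
```python
from h import *
from bench import env
S=env.camera_params("scene")
def proj(p):
    v=rot(S['attitude']).T@(np.array(p)-S['origin']); return ((S['camera_matrix']@v/v[2])[:2]-[110,150])*4
for x in (443,452,461):
  for z in (40,72):
    print(x,z,proj([x,-264,z]).round(),proj([x,-244,z]).round())
im=cv2.imread("pics/w3.png"); print(hsv(im[:,:,::-1].copy())[225:250:4,296:345:4,2])
```

```text
443 40 [353. 410.] [383. 393.]
443 72 [341. 380.] [372. 363.]
452 40 [359. 421.] [390. 404.]
452 72 [348. 391.] [380. 374.]
461 40 [366. 432.] [397. 414.]
461 72 [355. 402.] [387. 385.]
[[169 187 190 186 184 184 188 187 120 122 103  96  95]
 [170 185 184 186 150 155 155 152 126 125  96 177 173]
 [172 100  59  57  18  40  14  23  54  55  79 174 175]
 [ 66  63  59  57  19  40  12  16  54  54  54 126 174]
 [ 65  61  58  57  18  40  15  16  53  54  54  57 174]
 [ 64  61  58  56  18  40  12  16  54  54  54  54 160]
 [ 62  61  57  56  19  40  15  16  54  54  54  54  74]]
```

```bash
python3 -m pendant '[[0.045,[0,0,0],[0,0,0]],[0.045,[0,0,0],[0,0,0]],[0.045,[0,0,0],[0,0,0]],[0.045,[0,0,0],[0,0,0]],[0.045,[0,0,0],[0,0,0]],[0.045,[0,0,0],[0,0,0]],[0.045,[0,0,0],[0,0,0]],[0.045,[0,0,0],[0,0,0]]]'
python3 - <<'E'
from bench import env
import cv2
im=env.capture("wrist")[120:340,170:470,::-1];sc=env.capture("scene")[190:290,150:270,::-1]
a=cv2.resize(im,None,fx=1.3,fy=1.3);b=cv2.resize(sc,None,fx=3.4,fy=2.86,interpolation=cv2.INTER_CUBIC)[:286]
cv2.imwrite("pics/m6.png",cv2.hconcat([a,cv2.resize(b,(400,a.shape[0]))]))
E
```

```text
t: 6.35
eef_pos: [442.9, -253.9, 39.6]
orientation: [0.0, 0.734, 0.679, -0.0]
ft_force: [-1.1, -0.1, 0.1]
width: 44.8
grasp_force: 0.0
```

View pics/m6.png

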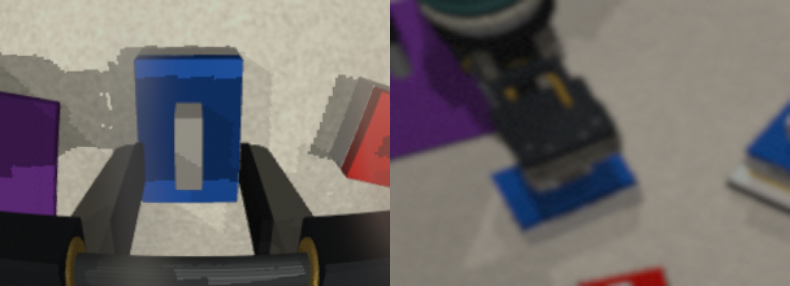

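The crop (left) shows the rib centred between the open fingers, but the fingertips at (130,145) sit higher in the image than a tip at z=40 should. The real tips seem to be above the reported TCP. I'll feel downward in small steps and watch the force.

```bash
python3 -m pendant '[[0.045,[0,0,-0.002],[0,0,0]],[0.045,[0,0,-0.004],[0,0,0]],[0.045,[0,0,-0.005],[0,0,0]],[0.045,[0,0,-0.005],[0,0,0]]]' | grep -E "eef|ft_f"; python3 -m pendant '[[0.045,[0,0,-0.001],[0,0,0]],[0.045,[0,0,-0.002],[0,0,0]],[0.045,[0,0,-0.003],[0,0,0]],[0.045,[0,0,-0.003],[0,0,0]]]'| grep -E "eef|ft_f"
```

```text
eef_pos: [442.6, -253.7, 34.2]
ft_force: [-0.1, -0.2, 0.7]
eef_pos: [442.8, -253.8, 31.4]
ft_force: [-1.0, 0.3, 0.1]
```

No contact at 31 mm, below the lid plane, so the tips really are higher than reported. I'll continue feeling down.

```bash
for i in 1; do python3 -m pendant '[[0.045,[0,0,-0.003],[0,0,0]],[0.045,[0,0,-0.005],[0,0,0]],[0.045,[0,0,-0.006],[0,0,0]],[0.045,[0,0,-0.006],[0,0,0]]]' | grep -E "eef|ft_f"; python3 -m pendant '[[0.045,[0,0,-0.002],[0,0,0]],[0.045,[0,0,-0.004],[0,0,0]],[0.045,[0,0,-0.005],[0,0,0]],[0.045,[0,0,-0.005],[0,0,0]]]'| grep -E "eef|ft_f"; done
python3 - <<'E'
from bench import env
import cv2
im=env.capture("wrist")[120:340,170:470,::-1]
cv2.imwrite("pics/w7.png",cv2.resize(im,None,fx=2,fy=2))
E
```

```text
eef_pos: [442.7, -253.7, 25.2]
ft_force: [-0.3, -0.1, 0.5]
eef_pos: [442.7, -253.8, 20.3]
ft_force: [0.4, -1.1, 0.3]
```

View pics/w7.png

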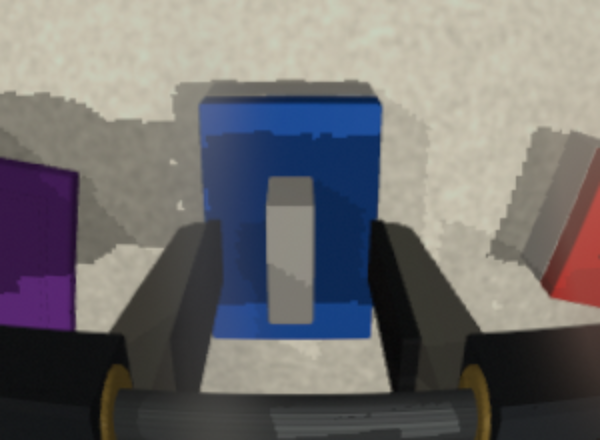

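The rib at (290,250) is centred between the fingertips at (210,225) and (380,225). I'll close the gripper here.

```bash
python3 -m pendant '[[0.0,[0,0,0],[0,0,0]],[0.0,[0,0,0],[0,0,0]],[0.0,[0,0,0],[0,0,0]],[0.0,[0,0,0],[0,0,0]],[0.0,[0,0,0],[0,0,0]],[0.0,[0,0,0],[0,0,0]],[0.0,[0,0,0],[0,0,0]]]'
```

```text
t: 8.42
eef_pos: [442.8, -253.8, 20.5]
orientation: [-0.0, 0.734, 0.679, -0.0]
ft_force: [-0.7, -0.2, 0.0]
width: 13.2
grasp_force: 30.0
```

It is gripped at 30 N. I'll lift, carry it to hover over slot3, turn it -61°, and take a second look at the carrier on the way.

```bash
python3 -m pendant '[[0.0,[0,0,0.02],[0,0,0]],[0.0,[0,0,0.05],[0,0,0]],[0.0,[0,0,0.09],[0,0,0]],[0.0,[0,0,0.13],[0,0,0]],[0.0,[0.012,0.015,0.16],[0,0,-6]],[0.0,[0.027,0.033,0.16],[0,0,-12]],[0.0,[0.042,0.052,0.16],[0,0,-18]],[0.0,[0.057,0.07,0.16],[0,0,-24]],[0.0,[0.072,0.09,0.16],[0,0,-30]],[0.0,[0.087,0.11,0.16],[0,0,-36]],[0.0,[0.102,0.128,0.16],[0,0,-42]],[0.0,[0.117,0.147,0.16],[0,0,-48]],[0.0,[0.132,0.166,0.16],[0,0,-54]],[0.0,[0.142,0.178,0.16],[0,0,-59]],[0.0,[0.147,0.1845,0.16],[0,0,-61]],[0.0,[0.147,0.1845,0.16],[0,0,-61]],[0.0,[0.147,0.1845,0.16],[0,0,-61]]]'
python3 - <<'E'
from h import *
from bench import env
import json
P=env.camera_params("wrist"); im=env.capture("wrist"); cv2.imwrite("pics/w8.png",im[:,:,::-1])
json.dump({k:np.array(v).tolist() for k,v in P.items()},open("w8.json","w"))
s=env.get_state(); print(s['eef_pos'],s['t'],s['grasp_force'],P['origin'])
E
```

```text
t: 9.83
eef_pos: [589.6, -69.1, 180.2]
orientation: [-0.0, 0.977, 0.213, -0.0]
ft_force: [-0.4, 0.3, 0.0]
width: 13.7
grasp_force: 30.0
[589.33230195 -69.99231257 180.25397126] 9.8833 29.967257380485535 [666.83042659 -33.24471751 383.44675368]
```

View pics/w8.png

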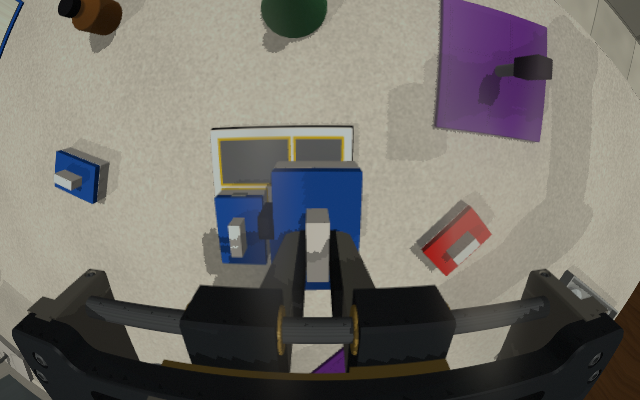

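The wrist view shows the held box at (317,225), slot2's grey outline fully visible at (253,160), the grip at (266,220), and box d at (80,175). I'll check the outline height across two views, and the held box's offset in the hand.

Run:
```python
from h import *
import json
P=json.load(open("w8.json")); im=cv2.imread("pics/w8.png")[:,:,::-1].copy()
P3=json.load(open("w3.json"))
h=hsv(im)
g=(h[...,1]<50)&(h[...,2]>60)&(h[...,2]<135); g[:130]=0;g[188:]=0;g[:,:215]=0;g[:,291:]=0
for mm,a,c in comps(g,800):
    w=plane(P,np.argwhere(mm)[:,::-1],15,True)[:,:2].astype(np.float32); print(a,c,cv2.minAreaRect(w),rect(mm)[0])
    print('slot2 tri',tri(P3,(337.,42.6),P,c,True,True))
hb=[m for m,a,c in comps(blue(im),300) if abs(c-[317,220]).sum()<60]
for m in hb:
    w=plane(P,np.argwhere(m)[:,::-1],196,True)[:,:2].astype(np.float32); r=cv2.minAreaRect(w);b=cv2.boxPoints(r)
    u=np.array([np.cos(np.radians(24.6)),np.sin(np.radians(24.6))]);v=np.array([-u[1],u[0]])
    t=w-np.array([589.3,-70.0])
    print(r,'along',(t@u).min(),(t@u).max(),'across',(t@v).min(),(t@v).max())
    top=t[(t@u)>30]; print('across far half',(top@v).min(),(top@v).max())
# box d
for b in boxes(im,P,True): print(b)
```

```text
2581 [252.57729562 159.86633088] ((570.4716186523438, 6.519702911376953), (53.6617317199707, 86.50696563720703), 23.58770179748535) (255.5, 161.5)
slot2 tri (array([570.09426673,   9.79107011,   9.14553694]), np.float64(2.1521940051313053))
((604.772705078125, -61.30514907836914), (55.37693405151367, 57.2735481262207), 23.58464241027832) along -10.491818364112317 45.410240345885306 across -26.85043943734328 30.1250910424779
across far half -26.568923357330295 29.86214997354679
(array([ 77.6, 174.1]), array([447.8, 256.8]), array([61.3, 92.2]), 95.7)
(array([317.1, 198.9]), array([551.8, -85.3]), array([102.6, 106.2]), 113.6)
(array([236.5, 222.9]), array([486.5,  -9.4]), array([58.5, 93.1]), 24.0)
```

The outline stands at about 10–15 mm, which fits a slab top of 15. The held box is within about 2 mm of the hand centre and parallel to the carrier. I'll lower it into slot3.

```bash
python3 -m pendant '[[0.0,[0,-0.001,-0.03],[0,0,0]],[0.0,[0,-0.001,-0.06],[0,0,0]],[0.0,[0,-0.001,-0.09],[0,0,0]],[0.0,[0,-0.001,-0.11],[0,0,0]],[0.0,[0,-0.001,-0.125],[0,0,0]],[0.0,[0,-0.001,-0.135],[0,0,0]],[0.0,[0,-0.001,-0.14],[0,0,0]],[0.0,[0,-0.001,-0.142],[0,0,0]],[0.0,[0,-0.001,-0.144],[0,0,0]],[0.0,[0,-0.001,-0.144],[0,0,0]],[0.0,[0,-0.001,-0.144],[0,0,0]]]'
```

```text
t: 10.8
eef_pos: [590.6, -70.5, 37.5]
orientation: [0.0, 0.977, 0.212, 0.001]
ft_force: [-0.7, -0.1, -0.9]
width: 13.5
grasp_force: 30.0
```

```bash
python3 -m pendant '[[0.0,[0,0,-0.001],[0,0,0]],[0.0,[0,0,-0.0015],[0,0,0]],[0.0,[0,0,-0.0015],[0,0,0]]]'|grep -E "eef|ft_"; python3 -m pendant '[[0.035,[0,0,0],[0,0,0]],[0.035,[0,0,0],[0,0,0]],[0.035,[0,0,0],[0,0,0]],[0.035,[0,0,0],[0,0,0]],[0.035,[0,0,0.02],[0,0,0]],[0.035,[0,0,0.06],[0,0,0]],[0.035,[0,0,0.1],[0,0,0]],[0.035,[0,0,0.14],[0,0,0]],[0.035,[-0.02,-0.01,0.18],[0,0,0]],[0.035,[-0.04,-0.02,0.2],[0,0,0]],[0.035,[-0.06,-0.025,0.2],[0,0,0]],[0.035,[-0.06,-0.025,0.2],[0,0,0]],[0.035,[-0.06,-0.025,0.2],[0,0,0]],[0.035,[-0.06,-0.025,0.2],[0,0,0]]]'
cat > look.py <<'E'
from h import *
from bench import env
import json,sys
n=sys.argv[1]
P=env.camera_params("wrist"); im=env.capture("wrist"); cv2.imwrite(f"pics/{n}.png",im[:,:,::-1])
json.dump({k:np.array(v).tolist() for k,v in P.items()},open(f"{n}.json","w"))
print(env.get_state()['eef_pos'],P['origin'])
for (b,o) in zip(boxes(im,P,True,51),boxes(im,P,True,36)): print(b[0],'z51',b[1:],'z36',o[1:])
h=hsv(im)
g=(h[...,1]<50)&(h[...,2]>60)&(h[...,2]<135);g[300:]=0
for mm,a,c in comps(g,800):
    w=plane(P,np.argwhere(mm)[:,::-1],15,True)[:,:2].astype(np.float32);r=cv2.minAreaRect(w)
    if 70<max(r[1])<100: print('grey',a,c,r)
k=h[...,2]<45
for mm,a,c in comps(k,100):
    if a<2500: print('black',a,c,rect(mm))
E
python3 look.py w9
```

```text
eef_pos: [590.2, -70.3, 35.5]
ft_force: [-0.2, 0.6, -0.3]
t: 12.22
eef_pos: [530.2, -95.1, 234.8]
orientation: [-0.0, 0.977, 0.212, -0.0]
ft_force: [0.7, 0.6, -0.8]
width: 34.8
grasp_force: 0.0
[530.27083369 -94.84739622 234.49586966] [607.30921466 -59.4490339  438.14919246]
[318.1 118.4] z51 (array([589.1, -69.2]), array([55.7, 86.2]), 24.0) z36 (array([588.4, -69.6]), array([57.8, 89.6]), 24.0)
[ 94.  128.1] z51 (array([452.4, 245.5]), array([56.9, 87.4]), 95.5) z36 (array([446.4, 257.3]), array([59.1, 90.7]), 95.5)
[239.8 163.6] z51 (array([491.3, -10. ]), array([54.6, 86.5]), 22.9) z36 (array([486.8,  -8.1]), array([56.7, 89.9]), 22.9)
[310.9 179. ] z51 (array([512.6, -89.5]), array([57.5, 85.5]), 114.6) z36 (array([508.9, -90.7]), array([59.7, 88.8]), 114.6)
grey 2295 [261.66100218 107.80479303] ((570.0922241210938, 7.888233184814453), (53.38627243041992, 83.37056732177734), 25.244237899780273)
black 673 [506.65973254  21.90044577] ((506.04486083984375, 21.53792953491211), (24.66451072692871, 33.21819305419922), 85.2363510131836)
black 124 [285.9516129  146.57258065] ((284.5, 149.5), (23.0, 9.0), 90.0)
black 227 [360.04405286 365.50220264] ((359.89111328125, 364.4108581542969), (14.925558090209961, 18.010173797607422), 84.2894058227539)
```

Box c sits at (589,-69) at 24.0°, in slot3. Next is box d at about (446,257), yaw 95.6°.

```bash
python3 -m pendant '[[0.045,[-0.007,0.03,0],[0,0,6]],[0.045,[-0.014,0.06,0],[0,0,12]],[0.045,[-0.021,0.09,0],[0,0,18]],[0.045,[-0.028,0.12,0],[0,0,24]],[0.045,[-0.035,0.15,0],[0,0,30]],[0.045,[-0.042,0.18,0],[0,0,36]],[0.045,[-0.049,0.21,0],[0,0,42]],[0.045,[-0.056,0.24,0],[0,0,48]],[0.045,[-0.063,0.27,0],[0,0,54]],[0.045,[-0.07,0.3,0],[0,0,60]],[0.045,[-0.077,0.33,-0.03],[0,0,66]],[0.045,[-0.084,0.352,-0.06],[0,0,71]],[0.045,[-0.084,0.352,-0.09],[0,0,71]],[0.045,[-0.084,0.352,-0.09],[0,0,71]],[0.045,[-0.084,0.352,-0.09],[0,0,71]]]'; python3 look.py w10
python3 - <<'E'
from h import *
import json
P=json.load(open("w10.json")); im=cv2.imread("pics/w10.png")[:,:,::-1].copy()
S=__import__('bench').env.camera_params("scene"); isc=cv2.imread("pics/scene0.png")[:,:,::-1].copy()
rw=max(ribs(im),key=lambda t:t[1])[2]; r=[b for b in ribs(isc) if abs(b[0]-[373,159]).sum()<15][0][2]
print(rw,plane(P,rw,59,True),tri(S,r,P,rw,False,True))
E
```

```text
t: 13.52
eef_pos: [444.9, 256.7, 143.6]
orientation: [-0.001, 0.672, 0.74, -0.002]
ft_force: [0.5, -0.1, 0.8]
width: 44.9
grasp_force: 0.0
[446.30406553 256.87120535 145.23169005] [438.11581269 341.51029838 346.90993859]
[317.6 177.3] z51 (array([444.5, 265.6]), array([53.8, 82.1]), 95.6) z36 (array([444.8, 261.7]), array([56.5, 86.2]), 95.6)
[332.9 363.3] z51 (array([487.3,   3.5]), array([50. , 87.6]), 23.4) z36 (array([489.8, -13.6]), array([52.6, 92.1]), 23.4)
black 166 [549.78915663 180.12048193] ((550.1730346679688, 180.63461303710938), (8.43299388885498, 24.31839942932129), 11.309932708740234)
[317.6 186.8] [[445.13981549 261.18280186  59.        ]] (array([443.50878689, 257.91821756,  52.59121928]), np.float64(4.582153024639956))
```

```bash
python3 -m pendant '[[0.045,[-0.001,0.0045,-0.03],[0,0,0]],[0.045,[-0.001,0.0045,-0.06],[0,0,0]],[0.045,[-0.001,0.0045,-0.09],[0,0,0]],[0.045,[-0.001,0.0045,-0.11],[0,0,0]],[0.045,[-0.001,0.0045,-0.12],[0,0,0]],[0.045,[-0.001,0.0045,-0.126],[0,0,0]],[0.045,[-0.001,0.0045,-0.126],[0,0,0]],[0.045,[-0.001,0.0045,-0.126],[0,0,0]],[0.0,[-0.001,0.0045,-0.126],[0,0,0]],[0.0,[-0.001,0.0045,-0.126],[0,0,0]],[0.0,[-0.001,0.0045,-0.126],[0,0,0]],[0.0,[-0.001,0.0045,-0.126],[0,0,0]],[0.0,[-0.001,0.0045,-0.126],[0,0,0]],[0.0,[-0.001,0.0045,-0.126],[0,0,0]],[0.0,[-0.001,0.0045,-0.126],[0,0,0]]]'
```

```text
t: 14.82
eef_pos: [444.9, 261.1, 19.3]
orientation: [0.0, 0.673, 0.74, -0.0]
ft_force: [-1.6, -0.2, 3.2]
width: 13.5
grasp_force: 30.0
```

It is gripped. I'll carry it to slot2, centre (570.1,8), yaw 114.6°.

```bash
python3 -m pendant '[[0.0,[0,0,0.02],[0,0,0]],[0.0,[0,0,0.05],[0,0,0]],[0.0,[0,0,0.09],[0,0,0]],[0.0,[0,0,0.13],[0,0,0]],[0.0,[0.012,-0.025,0.16],[0,0,2]],[0.0,[0.028,-0.057,0.16],[0,0,5]],[0.0,[0.044,-0.089,0.16],[0,0,7]],[0.0,[0.06,-0.121,0.16],[0,0,10]],[0.0,[0.076,-0.153,0.16],[0,0,12]],[0.0,[0.092,-0.185,0.16],[0,0,14]],[0.0,[0.108,-0.217,0.16],[0,0,17]],[0.0,[0.12,-0.242,0.16],[0,0,19]],[0.0,[0.125,-0.253,0.16],[0,0,19.1]],[0.0,[0.125,-0.253,0.16],[0,0,19.1]],[0.0,[0.125,-0.253,0.16],[0,0,19.1]]]'
python3 look.py w11
python3 - <<'E'
from h import *
import json
P=json.load(open("w11.json")); im=cv2.imread("pics/w11.png")[:,:,::-1].copy()
m=max(comps(blue(im),300),key=lambda t:t[1])[0]
w=plane(P,np.argwhere(m)[:,::-1],196,True)[:,:2]-np.array([570.1,8.])
u=np.array([np.cos(np.radians(114.6)),np.sin(np.radians(114.6))]);v=np.array([-u[1],u[0]])
f=w[(w@u)>25]
print('front',(w@u).max(),'across',(f@v).min(),(f@v).max(),cv2.minAreaRect(w.astype(np.float32)))
E
```

```text
t: 16.07
eef_pos: [569.3, 9.0, 178.7]
orientation: [-0.001, 0.541, 0.841, 0.0]
ft_force: [0.4, 0.9, -0.2]
width: 13.7
grasp_force: 30.0
[569.06128079  10.24120246 178.9408321 ] [534.89785778  86.25648463 382.15293406]
[226.7 165.9] z51 (array([474.1, -18.5]), array([46.8, 57.1]), 113.2) z36 (array([471.4, -23.3]), array([49. , 59.7]), 113.2)
[318.9 198. ] z51 (array([584.5, -23.3]), array([100.6, 101.4]), 114.7) z36 (array([586.7, -28.3]), array([105.2, 106. ]), 114.7)
[238.1 228.5] z51 (array([511.3, -87.1]), array([57. , 87.6]), 114.8) z36 (array([510.2, -94.9]), array([59.6, 91.5]), 114.8)
grey 1506 [316.95351926 238.72244356] ((608.3214111328125, -74.36370849609375), (31.620319366455078, 96.50139617919922), 25.091482162475586)
black 185 [516.60540541   3.48108108] ((516.5, 4.5), (9.0, 25.0), 90.0)
black 223 [625.08071749 236.35874439] ((624.5999755859375, 236.8000030517578), (11.62755298614502, 24.149534225463867), 26.56505012512207)
black 2367 [319.834812   287.53865653] ((319.5, 279.5), (99.0, 65.0), 90.0)
black 468 [ 54.61752137 281.80982906] ((54.80687713623047, 281.28271484375), (17.605642318725586, 29.398101806640625), 48.36646270751953)
front 46.74128652514999 across -28.315087411701374 27.5883565014054 ((-7.340253829956055, 16.654478073120117), (56.575626373291016, 57.00691223144531), 24.686458587646484)
```

```bash
python3 -m pendant '[[0.0,[0.001,-0.002,-0.03],[0,0,0]],[0.0,[0.001,-0.002,-0.06],[0,0,0]],[0.0,[0.001,-0.002,-0.09],[0,0,0]],[0.0,[0.001,-0.002,-0.11],[0,0,0]],[0.0,[0.001,-0.002,-0.125],[0,0,0]],[0.0,[0.001,-0.002,-0.135],[0,0,0]],[0.0,[0.001,-0.002,-0.14],[0,0,0]],[0.0,[0.001,-0.002,-0.142],[0,0,0]],[0.0,[0.001,-0.002,-0.1435],[0,0,0]],[0.0,[0.001,-0.002,-0.1435],[0,0,0]],[0.0,[0.001,-0.002,-0.1435],[0,0,0]]]'
```

```text
t: 17.03
eef_pos: [571.6, 6.3, 36.5]
orientation: [0.001, 0.54, 0.841, 0.0]
ft_force: [0.0, -0.6, -0.8]
width: 13.6
grasp_force: 30.0
```

```bash
python3 -m pendant '[[0.0,[0,0,-0.001],[0,0,0]],[0.0,[0,0,-0.002],[0,0,0]],[0.0,[0,0,-0.002],[0,0,0]]]'|grep -E "eef|ft_"; python3 -m pendant '[[0.035,[0,0,0],[0,0,0]],[0.035,[0,0,0],[0,0,0]],[0.035,[0,0,0],[0,0,0]],[0.035,[0,0,0],[0,0,0]],[0.035,[0,0,0.02],[0,0,0]],[0.035,[0,0,0.06],[0,0,0]],[0.035,[0,0,0.1],[0,0,0]],[0.035,[0,0,0.14],[0,0,0]],[0.035,[0,-0.02,0.17],[0,0,0]],[0.035,[0.002,-0.05,0.19],[0,0,0]],[0.035,[0.003,-0.08,0.2],[0,0,0]],[0.035,[0.004,-0.11,0.2],[0,0,0]],[0.035,[0.004,-0.125,0.2],[0,0,0]],[0.035,[0.004,-0.125,0.2],[0,0,0]],[0.035,[0.004,-0.125,0.2],[0,0,0]],[0.035,[0.004,-0.125,0.2],[0,0,0]]]'; python3 look.py w12
```

```text
eef_pos: [571.3, 5.9, 34.3]
ft_force: [-0.2, -0.4, 3.4]
t: 18.62
eef_pos: [574.8, -117.2, 233.4]
orientation: [-0.0, 0.54, 0.842, 0.0]
ft_force: [-0.4, 0.0, -0.2]
width: 35.2
grasp_force: 0.0
[ 574.91087992 -116.8661279   233.52437111] [540.0936973  -40.06398571 436.85903951]
[292.9  66.7] z51 (array([492.5, -10.8]), array([56.6, 86.4]), 24.8) z36 (array([490.6,  -9.7]), array([58.8, 89.7]), 24.8)
[354.9  81.3] z51 (array([571.4,   5.4]), array([56.4, 86.3]), 115.3) z36 (array([572.7,   7.1]), array([58.6, 89.7]), 115.3)
[292.  126.8] z51 (array([523.4, -83.5]), array([33.7, 86. ]), 117.4) z36 (array([522.8, -85.2]), array([35. , 89.4]), 117.4)
[341.3 139.5] z51 (array([588.4, -69. ]), array([57. , 86.3]), 24.6) z36 (array([590.3, -70.1]), array([59.2, 89.7]), 24.6)
black 363 [13.47933884  5.8953168 ] ((15.5, 7.5), (15.0, 31.0), 90.0)
black 1616 [49.87128713 20.60891089] ((57.5, 22.0), (44.0, 73.0), 90.0)
black 474 [317.33544304 103.12236287] ((317.0, 103.5), (21.0, 22.0), 90.0)
black 525 [ 74.24761905 201.3447619 ] ((74.87156677246094, 200.761474609375), (19.641279220581055, 32.10333251953125), 61.69924545288086)
black 113 [627.73451327 215.5840708 ] ((627.3966064453125, 214.74139404296875), (11.029742240905762, 14.70632266998291), 23.198589324951172)
black 2075 [354.24289157 294.52289157] ((333.9370422363281, 292.2524719238281), (102.41466522216797, 82.64058685302734), 66.88579559326172)
black 174 [ 20.44827586 301.47126437] ((22.500019073486328, 300.5000305175781), (12.727920532226562, 19.79899024963379), 45.0)
```

View pics/w12.png

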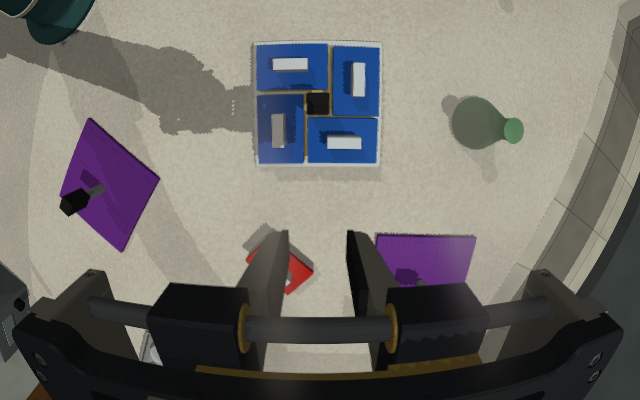

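All four boxes form the pinwheel. By pixel, box a is at (292,66), d at (355,81), c at (342,140) and b at (281,128), with the grip at (317,103). Box d is about 3.5 mm off centre, within the 8 mm allowance. Next I'll measure the grip across two views.

Run:
```python
from h import *
import json
A=json.load(open("w3.json"));B=json.load(open("w12.json"));C=json.load(open("w11.json"))
print(tri(A,(317.5,73.4),B,(317.2,103.3),True,True),plane(B,(317.2,103.3),110,True),plane(A,(317.5,73.4),105,True))
from bench import env
S=env.camera_params("scene")
print(tri(S,(299.5,222),B,(317.2,103.3),False,True))
im=cv2.imread("pics/w12.png")[:,:,::-1].copy()
h=hsv(im)
mk=((h[...,1]<70)&(h[...,2]>85)).astype(np.uint8)
for p in ((290,64),(358,79),(278,130),(344,142)):
    n,l=cv2.connectedComponents(mk);m=l==l[p[1],p[0]]
    w=plane(B,np.argwhere(m)[:,::-1],76,True)[:,:2].astype(np.float32);r=cv2.minAreaRect(w);print(m.sum(),r)
```

```text
(array([540.66526791, -40.62556279, 107.24472758]), np.float64(0.2127879511550369)) [[540.55519724 -40.61418537 110.        ]] [[540.78812861 -40.42320899 105.        ]]
(array([540.31877011, -41.09505894,  91.30714873]), np.float64(1.0412334278060482))
424 ((492.2913818359375, -11.611294746398926), (40.55006790161133, 14.204174995422363), 23.27387046813965)
430 ((571.2986450195312, 5.418781280517578), (14.576872825622559, 40.37358093261719), 23.414104461669922)
422 ((512.0718994140625, -88.39913177490234), (15.648427963256836, 39.45368576049805), 25.79402732849121)
443 ((587.3673706054688, -68.24568176269531), (39.025630950927734, 15.444632530212402), 25.33061408996582)
```

The grip is at (540.6,-40.6), with its top face at about 107–113 mm. I'll descend on it.

```bash
python3 -m pendant '[[0.036,[-0.015,0.03,0],[0,0,0]],[0.036,[-0.028,0.06,0],[0,0,0]],[0.036,[-0.034,0.0765,0],[0,0,0]],[0.036,[-0.034,0.0765,-0.03],[0,0,0]],[0.036,[-0.034,0.0765,-0.06],[0,0,0]],[0.036,[-0.034,0.0765,-0.09],[0,0,0]],[0.036,[-0.034,0.0765,-0.11],[0,0,0]],[0.036,[-0.034,0.0765,-0.12],[0,0,0]],[0.036,[-0.034,0.0765,-0.12],[0,0,0]],[0.036,[-0.034,0.0765,-0.12],[0,0,0]]]'
```

```text
t: 19.5
eef_pos: [541.3, -41.3, 114.1]
orientation: [0.0, 0.54, 0.842, 0.0]
ft_force: [-0.1, -0.9, -0.0]
width: 35.9
grasp_force: 0.0
```

```bash
python3 -m pendant '[[0.036,[0,0,-0.015],[0,0,0]],[0.036,[0,0,-0.03],[0,0,0]],[0.036,[0,0,-0.04],[0,0,0]],[0.036,[0,0,-0.048],[0,0,0]],[0.036,[0,0,-0.056],[0,0,0]],[0.036,[0,0,-0.062],[0,0,0]],[0.036,[0,0,-0.066],[0,0,0]],[0.036,[0,0,-0.066],[0,0,0]],[0.036,[0,0,-0.066],[0,0,0]]]'
```

```text
t: 20.25
eef_pos: [541.1, -42.3, 47.7]
orientation: [0.0, 0.54, 0.841, 0.0]
ft_force: [-0.0, -0.5, 0.1]
width: 36.0
grasp_force: 0.0
```

```bash
python3 -m pendant '[[0.0,[0,0,0],[0,0,0]],[0.0,[0,0,0],[0,0,0]],[0.0,[0,0,0],[0,0,0]],[0.0,[0,0,0],[0,0,0]],[0.0,[0,0,0],[0,0,0]],[0.0,[0,0,0],[0,0,0]]]'
python3 - <<'E'
from h import *
exec(open('look.py').read().split("print(env")[0].replace("sys.argv[1]","'w13'"))
for b in boxes(im,P,True,51): print(b)
E
```

```text
t: 20.75
eef_pos: [541.1, -42.5, 48.0]
orientation: [0.0, 0.54, 0.841, -0.0]
ft_force: [-1.9, -0.7, 3.6]
width: 24.0
grasp_force: 30.0
(array([274.1, 151.9]), array([492.3, -10.3]), array([57.1, 86.7]), 24.4)
(array([384.9, 190.5]), array([579.8, -12.9]), array([ 57.5, 129. ]), 114.8)
(array([243.2, 233.2]), array([507.4, -77.9]), array([57.6, 70.7]), 114.8)
(array([317.5, 296.7]), array([570.8, -95.6]), array([20.9, 31.9]), 24.3)
```

It is gripped at 24.0 mm and 30 N. I'll lift gently and check partway.

```bash
python3 -m pendant '[[0.0,[0,0,0.001],[0,0,0]],[0.0,[0,0,0.003],[0,0,0]],[0.0,[0,0,0.006],[0,0,0]],[0.0,[0,0,0.01],[0,0,0]],[0.0,[0,0,0.014],[0,0,0]],[0.0,[0,0,0.018],[0,0,0]],[0.0,[0,0,0.021],[0,0,0]],[0.0,[0,0,0.023],[0,0,0]],[0.0,[0,0,0.024],[0,0,0]],[0.0,[0,0,0.024],[0,0,0]],[0.0,[0,0,0.024],[0,0,0]]]'
python3 - <<'E'
from h import *
exec(open('look.py').read().split("print(env")[0].replace("sys.argv[1]","'w14'"))
for b in boxes(im,P,True,75): print(b)
E
```

```text
t: 21.72
eef_pos: [540.8, -42.5, 71.6]
orientation: [0.0, 0.54, 0.841, -0.0]
ft_force: [-0.4, -0.5, -5.4]
width: 23.9
grasp_force: 30.0
(array([274.2, 151.8]), array([492.1, -10.2]), array([57. , 86.5]), 24.4)
(array([384.9, 190.6]), array([579.4, -12.8]), array([ 57.4, 128.7]), 114.8)
(array([243. , 233.4]), array([507. , -78.1]), array([57. , 70.9]), 113.7)
(array([317.5, 296.7]), array([570.4, -95.3]), array([20.8, 31.9]), 24.3)
```

The boxes hold the same pixels relative to the wrist camera, so the carrier rose with the hand, level. I'll continue to 15 cm.

```bash
python3 -m pendant '[[0.0,[0,0,0.002],[0,0,0]],[0.0,[0,0,0.006],[0,0,0]],[0.0,[0,0,0.013],[0,0,0]],[0.0,[0,0,0.022],[0,0,0]],[0.0,[0,0,0.033],[0,0,0]],[0.0,[0,0,0.045],[0,0,0]],[0.0,[0,0,0.058],[0,0,0]],[0.0,[0,0,0.071],[0,0,0]],[0.0,[0,0,0.083],[0,0,0]],[0.0,[0,0,0.095],[0,0,0]],[0.0,[0,0,0.105],[0,0,0]],[0.0,[0,0,0.113],[0,0,0]],[0.0,[0,0,0.12],[0,0,0]],[0.0,[0,0,0.124],[0,0,0]],[0.0,[0,0,0.126],[0,0,0]],[0.0,[0,0,0.126],[0,0,0]],[0.0,[0,0,0.126],[0,0,0]],[0.0,[0,0,0.126],[0,0,0]],[0.0,[0,0,0.126],[0,0,0]],[0.0,[0,0,0.126],[0,0,0]]]'
python3 - <<'E'
from h import *
exec(open('look.py').read().split("print(env")[0].replace("sys.argv[1]","'w15'"))
for b in boxes(im,P,True,201): print(b)
E
```

```text
t: 23.43
eef_pos: [540.7, -42.4, 197.2]
orientation: [-0.0, 0.54, 0.841, -0.0]
ft_force: [0.1, 0.2, -6.1]
width: 23.9
grasp_force: 30.0
(array([274.5, 151.5]), array([492.1, -10. ]), array([56.9, 86.5]), 24.4)
(array([385. , 190.6]), array([579.1, -12.6]), array([ 57.2, 128.4]), 114.8)
(array([242.8, 233.6]), array([507. , -77.7]), array([57. , 70.7]), 114.0)
(array([317.6, 296.7]), array([570.2, -94.9]), array([20.8, 31.8]), 24.4)
```

```bash
python3 -c "
from bench import env
print(env.close_job())"
```

```text
the job is handed in; nothing more can be done
None
```

I put both loose boxes in the empty outlines (measured about 1–3 mm off centre), lifted the loaded carrier about 15 cm by its grip and handed the job in at about 23.5 s with it held level and still; no verdict came back.

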